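# Find the binding valve among the returns

### The job

Three returned quarter-turn valves are bolted to the stockroom bench with their levers a little open: swing each lever towards open to feel how it runs. Two run freely and are to be left fully open; one binds part of the way: swing it up to where you feel it bind, do not force it, then swing that lever back and leave it fully closed. Leave the other things on the bench alone.

Things in the scene. Friction and masses are not known exactly. Their poses are not given: they have to be found in the camera images.
- valve_a: One of three look-alike brass quarter-turn valves, bolted to the bench in a steel saddle (foot 100 x 70 mm). Origin on the bench right below the lever's pivot, which is its z axis; x runs along the pipe (brass 94 mm long, 46 wide, at most 86 high). A sound lever runs at 1 to 2.5 N of push at the grip. More than about 18 N at the grip, against the bind of the faulty valve, damages it.
- grip_a (a point): Centre of the grey grip sleeve of this valve's lever: sleeve 70 mm long (63 to 133 mm out from the pivot), 20 mm wide, 14 mm high; this point is 98 mm out from the pivot and 102 mm above the bench. Its frame turns with the lever: -y points outward from the pivot, x in the direction of opening, z up.
- lever_a (a joint): Lever angle, rad. 0 = fully closed, lever along the valve's -y; turns counter-clockwise from above to 1.57 = fully open, lever along the valve's +x. It stays where left. The end stops at 0 and 1.57 are hard. In the faulty valve the push grows by about 1 N per mm of travel at the grip from somewhere between 0.5 and 1.2 rad on: the lever still follows a strong push, but must not be forced.
- valve_b: One of three look-alike brass quarter-turn valves, bolted to the bench in a steel saddle (foot 100 x 70 mm). Origin on the bench right below the lever's pivot, which is its z axis; x runs along the pipe (brass 94 mm long, 46 wide, at most 86 high). A sound lever runs at 1 to 2.5 N of push at the grip. More than about 18 N at the grip, against the bind of the faulty valve, damages it.
- grip_b (a point): Centre of the grey grip sleeve of this valve's lever: sleeve 70 mm long (63 to 133 mm out from the pivot), 20 mm wide, 14 mm high; this point is 98 mm out from the pivot and 102 mm above the bench. Its frame turns with the lever: -y points outward from the pivot, x in the direction of opening, z up.
- lever_b (a joint): Lever angle, rad. 0 = fully closed, lever along the valve's -y; turns counter-clockwise from above to 1.57 = fully open, lever along the valve's +x. It stays where left. The end stops at 0 and 1.57 are hard. In the faulty valve the push grows by about 1 N per mm of travel at the grip from somewhere between 0.5 and 1.2 rad on: the lever still follows a strong push, but must not be forced.
- valve_c: One of three look-alike brass quarter-turn valves, bolted to the bench in a steel saddle (foot 100 x 70 mm). Origin on the bench right below the lever's pivot, which is its z axis; x runs along the pipe (brass 94 mm long, 46 wide, at most 86 high). A sound lever runs at 1 to 2.5 N of push at the grip. More than about 18 N at the grip, against the bind of the faulty valve, damages it.
- grip_c (a point): Centre of the grey grip sleeve of this valve's lever: sleeve 70 mm long (63 to 133 mm out from the pivot), 20 mm wide, 14 mm high; this point is 98 mm out from the pivot and 102 mm above the bench. Its frame turns with the lever: -y points outward from the pivot, x in the direction of opening, z up.
- lever_c (a joint): Lever angle, rad. 0 = fully closed, lever along the valve's -y; turns counter-clockwise from above to 1.57 = fully open, lever along the valve's +x. It stays where left. The end stops at 0 and 1.57 are hard. In the faulty valve the push grows by about 1 N per mm of travel at the grip from somewhere between 0.5 and 1.2 rad on: the lever still follows a strong push, but must not be forced.
- carton: Bystander: open cardboard carton 110 x 140 x 60 mm, origin under its centre.
- tin: Bystander: steel tin, 72 mm across, 85 mm high, origin under its centre.
- spanner: Bystander: steel spanner 190 mm long lying flat, origin under its middle.
There are look-alikes about, which are no part of the job. Leave any green or red look-alike of the valve_b alone.

How it is judged:
By the outcome, as a careful person would: the job done as asked, in the order asked, and still so for the second after the job is handed in, with the robot touching nothing.
It also fails if it takes over 72 s, if anything falls off the work surface, if the arm or the gripper's body presses on something with over 40 N, if the wrist force passes 120 N, or if a joint passes its speed limit or range.

### The arm

A 6-joint arm with a two-finger parallel gripper is mounted at the origin on the work surface. World frame = base frame: x ahead of the robot, y to its left, z up, the work surface at z = 0. Lengths are in m, angles in rad, forces in N, time in s.
With the tool pointing down it reaches from about 0.25 to 0.725 m from the base axis. Payload 9.7 kg.
Tool frame: the origin (TCP) lies on the centre line of the jaws, within the pads' length; the fingertips stand env.tcp_to_tips ahead of it and the grasp point (between the pads) lies 8 mm behind it (env.tcp_to_tips is the distance from the TCP to the fingertips, in m); y points along the fingers, x is the direction in which the jaws open and shut, and the axes are right-handed (so a half turn about y gives the same grasp; the last joint's range is limited). The gripper opens to 85 mm and grips with 20 to 120 N. Pads are 22 mm wide; open, the fingers measure 114 mm over their backs; the gripper's body (76 mm by 85 mm) begins 54 mm behind the grasp point. The pads swing forward as they close: fully open they stand 13 mm farther back than shut.
Start: joints at [-1.206, 0.087, 0.176, 1.66, 0, 1.571], TCP at [0.196, -0.514, 0.242] pointing down, gripper open.
Joint ranges: [-3.13, 3.13], [-0.85, 1.81], [-1.15, 1.24], [-2.2, 2.28], [-1.44, 1.52], [-3.14, 3.14]. Speed limits (rad/s): [2.22, 2.22, 2.57, 3.14, 3.14, 3.14].

### API

Orientations are given as a unit quaternion [x, y, z, w].
In Python, from cell import env, viewer gives the robot as it stands. The module is installed in compiled form; this text tells all that it offers.
- The arm moves only by the tool step_arm, never from a script. Its argument "targets" is a list of rows, each a list of 7 numbers: the opening, from 0 (shut) to 1 (fully open), then the shift along the tool's x, y, z in cm, then the turn, a rotation vector about the tool's x, y, z in degrees. In form: [[gripper, x, y, z, ax, ay, az], ...]. A call has 1 to 12 rows; each row is the pose to reach, as a shift and turn from the pose measured when the call began, along the tool's axes at that moment; what a row does not reach only later rows make up. A row lasts 1/8 s, in which the tool goes at most 62.5 mm and 10.7 degrees, less where a joint would pass 70% of its speed; a pose out of reach is approached as far as the arm can. A call with a gripper value outside its range is refused whole. The fingers move at their own pace and stop on an object; "squeeze" is the grip in N (left out, the last holds). Time passes only in rows, so rows that repeat a pose let the fingers close. It gives the time, the measured TCP pose, the force and the opening at its end, in the units of the state.
- env.get_state(): the state, without advancing time (a new reading comes with each control period).
- viewer.capture(name): name is "side" or "top" or "wrist"; returns a dict with "color" (384x512x3 uint8, blue, green, red), "vfov" (degrees; the focal length in pixels is half the picture's height over the tangent of half this angle, whatever the lens; pixels are square), "cx", "cy" (the principal point, pixels), "view" (4x4, takes a point from world to camera coordinates); the wrist camera has in their place "T_tool_cam" (4x4, takes a point from camera to tool coordinates, whose origin is the TCP and whose axes are the tool frame's). Camera axes: x right, y up, looking along -z (the intrinsics and any distortion apply to the point x, -y, -z); pixel columns grow to the right and rows downward; lengths in m; the calibration is good to about 2 mm. A picture is of the moment at which its call begins: read the wrist's pose just before it. There is no depth.
- env.hand_in(): hands the job in, once; it reports no verdict.
The state is a dict: "time": time; "q": joint angles; "dq": joint speeds; "joint_torque": joint torques, N m; "tcp_pos": TCP position; "tool_rot": TCP orientation; "force": force on the tool from outside, world axes, zero at the start; "moment": the same for the moment, N m; "width": finger opening in m.
Only numpy, scipy, OpenCV 4.12 (cv2) and the standard library are available. Lean on these libraries where they do the work, as an engineer would, in place of code of your own. Each camera call takes 0.05 s, during which the arm holds its last target.

## Working session

There is one attempt and no reset: what is moved stays moved. The work goes in short steps, Python scripts to look and compute and a tool call to move; the robot and the scene stay as the last step left them, time stands still between calls to the robot, and variables do not carry over. Pictures are saved under pics/ and viewed, and the job is handed in when it is done.

Besides the shell and the picture viewer there is one more tool, called as name([rows], argument=value, ...), one row to a line, values as JSON. step_arm: Moves the arm, as the interface text tells. Its arguments: {"type":"object","properties":{"targets":{"type":"array","items":{"type":"array","items":{"type":"number"}}},"squeeze":{"type":"number"}},"required":["targets"]}

```bash
mkdir -p pics; ls; python3 - <<'E'
from cell import env, viewer
import cv2,numpy as np
s=env.get_state(); print({k:np.round(v,3).tolist() for k,v in s.items()}, env.tcp_to_tips)
for n in ["side","top","wrist"]:
    c=viewer.capture(n); cv2.imwrite(f"pics/{n}0.png",c["color"])
    print(n,{k:(np.round(v,4).tolist()) for k,v in c.items() if k!="color"})
E
```

```text
pics
{'time': 0.0, 'q': [-1.206, 0.087, 0.175, 1.66, -0.0, 1.571], 'dq': [0.0, 0.001, 0.0, 0.001, 0.001, 0.001], 'joint_torque': [-0.001, -52.039, 46.481, 0.016, -0.0, 0.0], 'tcp_pos': [0.196, -0.514, 0.242], 'tool_rot': [-0.582, 0.401, -0.401, 0.583], 'force': [1.292, 0.061, -1.146], 'moment': [0.0, 0.007, -0.043], 'width': 0.085} 0.011
side {'vfov': 56.3834, 'cx': 253.2481, 'cy': 198.3459, 'view': [[-0.9638, -0.2665, -0.0054, 0.5219], [0.1477, -0.5508, 0.8215, -0.1305], [-0.2219, 0.791, 0.5702, -1.1145], [0.0, 0.0, 0.0, 1.0]]}
top {'vfov': 47.3725, 'cx': 255.9973, 'cy': 192.54, 'view': [[-0.0191, -0.9998, -0.0004, 0.0386], [0.9928, -0.019, 0.1184, -0.5325], [-0.1183, 0.0019, 0.993, -1.3514], [0.0, 0.0, 0.0, 1.0]]}
wrist {'vfov': 68.1838, 'cx': 254.9773, 'cy': 190.5758, 'T_tool_cam': [[1.0, -0.0004, -0.0001, 0.0001], [0.0001, 0.3164, -0.9486, -0.1316], [0.0004, 0.9486, 0.3164, 0.0824], [0.0, 0.0, 0.0, 1.0]]}
```

View pics/top0.png

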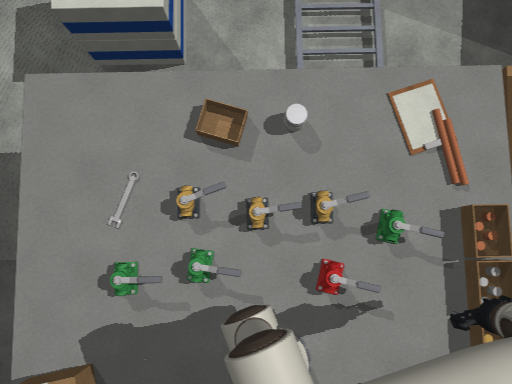

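View pics/side0.png

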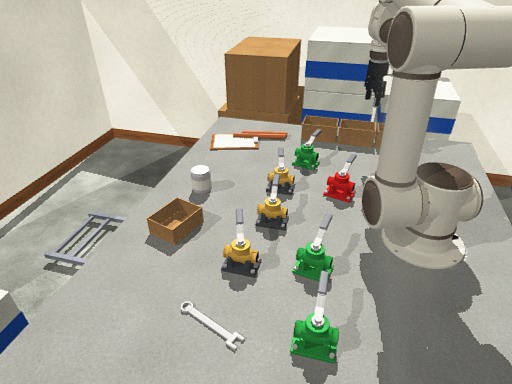

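View pics/wrist0.png

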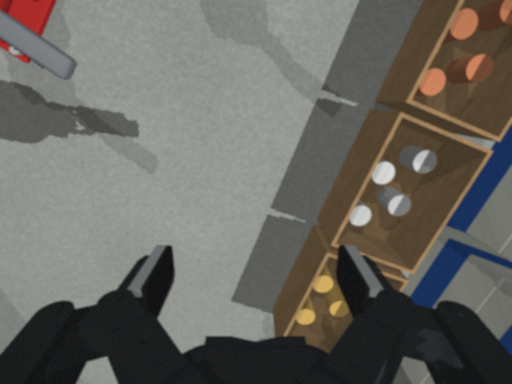

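The top view shows three brass valves at about (187,202), (258,212) and (323,207), with levers to the right. The look-alikes are green at (125,279), (201,266) and (391,226), and red at (331,277). I choose the three brass ones and check them in a close crop.

```bash
cat > h.py <<'E'
import numpy as np,cv2
def ray(c,uv,h):
    f=c["color"].shape[0]/2/np.tan(np.radians(c["vfov"])/2)
    V=np.array(c["view"]);R=V[:3,:3];t=V[:3,3]
    d=R.T@np.array([(uv[0]-c["cx"])/f,-(uv[1]-c["cy"])/f,-1]); o=-R.T@t
    return o+d*(h-o[2])/d[2]
def proj(c,p):
    f=c["color"].shape[0]/2/np.tan(np.radians(c["vfov"])/2)
    V=np.array(c["view"]);q=V[:3,:3]@p+V[:3,3]
    return np.array([c["cx"]+f*q[0]/-q[2],c["cy"]-f*q[1]/-q[2]])
E
python3 - <<'E'
from h import *
from cell import env,viewer
c=viewer.capture("top");im=c["color"]
crop=im[170:250,165:385];cv2.imwrite("pics/crop1.png",cv2.resize(crop,None,fx=3.6,fy=3.6,interpolation=cv2.INTER_CUBIC))
hsv=cv2.cvtColor(im,cv2.COLOR_BGR2HSV)
for p in [(280,207),(290,206),(215,187),(355,197),(230,220),(300,230),(262,211),(270,211)]: print(p,im[p[1],p[0]],hsv[p[1],p[0]])
m=((hsv[...,0]>12)&(hsv[...,0]<28)&(hsv[...,1]>140)&(hsv[...,2]>90)).astype(np.uint8)
n,l,st,ce=cv2.connectedComponentsWithStats(m)
for i in range(1,n):
    if st[i,4]>40: print(st[i],ce[i],ray(c,ce[i],.06).round(3))
E
```

```text
(280, 207) [115 111 109] [110  13 115]
(290, 206) [115 110 109] [115  13 115]
(215, 187) [115 109 108] [116  16 115]
(355, 197) [116 112 110] [110  13 116]
(230, 220) [61 62 61] [60  4 62]
(300, 230) [126 129 128] [ 40   6 129]
(262, 211) [173 174 174] [ 30   1 174]
(270, 211) [132 132 133] [  0   2 133]
[177 186  16  30 238] [185.65546218 201.2605042 ] [0.507 0.246 0.06 ]
[317 191  15  30 236] [322.78389831 205.93220339] [ 0.484 -0.177  0.06 ]
[250 198  14  30 232] [256.52155172 212.77155172] [0.467 0.028 0.06 ]
[485 334   8   8  54] [488.03703704 337.68518519] [ 0.081 -0.654  0.06 ]
```

View pics/crop1.png

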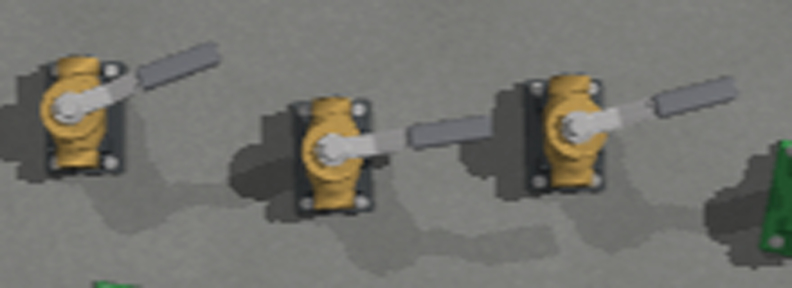

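```bash
python3 - <<'E'
from h import *
from cell import env,viewer
from scipy.spatial.transform import Rotation as Ro
print(Ro.from_quat(env.get_state()["tool_rot"]).as_matrix().round(3))
c=viewer.capture("top");im=c["color"];hsv=cv2.cvtColor(im,cv2.COLOR_BGR2HSV)
i16=im.astype(int)
m=((i16[...,0]-i16[...,2]>=4)&(hsv[...,2]>85)&(hsv[...,2]<135)).astype(np.uint8)
m[:170]=0;m[250:]=0
dark=((hsv[...,2]<60)&(i16[...,0]-i16[...,2]>=2)).astype(np.uint8)
n,l,st,ce=cv2.connectedComponentsWithStats(m)
for i in range(1,n):
    if st[i,4]>60:
        ys,xs=np.where(l==i)
        P=np.array([ray(c,(x,y),.108)[:2] for x,y in zip(xs,ys)])
        (rc,rs,ra)=cv2.minAreaRect(P.astype(np.float32)*1000)
        mu=P.mean(0);w,v=np.linalg.eigh(np.cov((P-mu).T));d=v[:,1]; d*=-np.sign(d[1])
        print(st[i],"mean",mu.round(4),"rect",np.round(rc,1),np.round(rs,1),"dir",d.round(3),"ang",np.degrees(np.arctan2(d[0],-d[1])).round(1),"pivot",(np.array(rc)/1000-d*.098).round(4))
# hubs
hb=((hsv[...,2]>160)&(hsv[...,1]<30)).astype(np.uint8);hb[:180]=0;hb[240:]=0
n,l,st,ce=cv2.connectedComponentsWithStats(hb)
for i in range(1,n):
    if st[i,4]>10 and st[i,0]<400: print("hub",st[i],ce[i].round(1),ray(c,ce[i],.105)[:2].round(4))
# saddle yaw: minAreaRect of brass pixels
b=((hsv[...,0]>12)&(hsv[...,0]<28)&(hsv[...,1]>140)&(hsv[...,2]>70)).astype(np.uint8)
for x0,x1 in [(165,215),(240,280),(305,345)]:
    s=np.zeros_like(b);s[180:240,x0:x1]=b[180:240,x0:x1]
    ys,xs=np.where(s>0);P=np.array([ray(c,(x,y),.05)[:2] for x,y in zip(xs,ys)])
    w,v=np.linalg.eigh(np.cov(P.T));d=v[:,1];d*=np.sign(d[0]);print("pipe yaw",np.degrees(np.arctan2(d[1],d[0])).round(1))
E
```

```text
[[ 0.357 -0.     0.934]
 [-0.934  0.001  0.357]
 [-0.001 -1.     0.   ]]
[203 182  23  12 129] mean [0.5412 0.1532] rect [541.3 153.6] [17.7 67.3] dir [ 0.336 -0.942] ang 19.6 pivot [0.5084 0.2459]
[347 192  23  10 135] mean [ 0.5064 -0.275 ] rect [ 506.3 -274.9] [17.9 66.9] dir [ 0.208 -0.978] ang 12.0 pivot [ 0.4859 -0.179 ]
[279 202  23   9 136] mean [ 0.4814 -0.0713] rect [481.5 -71.6] [17.3 67.9] dir [ 0.128 -0.992] ang 7.4 pivot [0.469  0.0256]
[389 210  15  23 122] mean [ 0.4362 -0.3844] rect [ 431.2 -384.3] [41.4 65.6] dir [ 0.982 -0.188] ang 79.1 pivot [ 0.3349 -0.3659]
[421 227  23  10 131] mean [ 0.3978 -0.4896] rect [ 397.7 -489.8] [65.9 17. ] dir [-0.252 -0.968] ang -14.6 pivot [ 0.4224 -0.3949]
[386 233  14  11  76] mean [ 0.3829 -0.3746] rect [ 386.7 -375.3] [36.4 30.7] dir [-0.001 -1.   ] ang -0.1 pivot [ 0.3868 -0.2773]
hub [109 180  25  47 180] [121.9 203.5] [0.499  0.4292]
hub [181 194  14   8  63] [187.9 197.5] [0.5134 0.2322]
hub [323 200  14   8  68] [329.7 203.2] [ 0.4881 -0.1905]
hub [254 207  15   7  68] [261.4 209.9] [0.4721 0.0135]
hub [397 221  13   9  70] [403.  225.1] [ 0.4187 -0.4052]
pipe yaw 0.5
pipe yaw 0.4
pipe yaw -0.4
```

```bash
cat >> h.py <<'E'
from scipy.spatial.transform import Rotation as Ro
PIV={'L':(.5084,.2459),'M':(.469,.0256),'R':(.4859,-.179)}
def tgt(state,pos,yaw):
    "row part: cm, deg, tool x at yaw (deg), tool y down"
    R0=Ro.from_quat(state["tool_rot"]); p0=np.array(state["tcp_pos"])
    a=np.radians(yaw);x=np.array([np.cos(a),np.sin(a),0]);y=np.array([0,0,-1.]);z=np.cross(x,y)
    R=Ro.from_matrix(np.column_stack([x,y,z]))
    return np.r_[R0.inv().apply(np.array(pos)-p0)*100,np.degrees((R0.inv()*R).as_rotvec())]
def grip(v,th,off=0,z=.098,r=.098):
    a=np.radians(th);d=np.array([np.sin(a),-np.cos(a)]);t=np.array([np.cos(a),np.sin(a)])
    return np.r_[np.array(PIV[v])+d*r+t*off,z]
def show(s):
    R=Ro.from_quat(s["tool_rot"]).as_matrix()
    f=R.T@np.array(s["force"])
    return dict(t=round(s["time"],2),p=np.round(s["tcp_pos"],4).tolist(),yaw=np.degrees(np.arctan2(R[1,0],R[0,0])).round(1),ftool=f.round(2).tolist(),q=np.round(s["q"],2).tolist(),w=round(s["width"],4))
E
python3 - <<'E'
from h import *
from cell import env
s=env.get_state()
print(tgt(s,grip('R',12,z=.20),12).round(2))
E
```

```text
[-1.125e+01  4.200e+00  3.749e+01 -2.000e-02 -8.110e+01 -3.000e-02]
```

step_arm([
  [0.5,-11.2,4.2,37.5,0,-81.1,0],
  [0.5,-11.2,4.2,37.5,0,-81.1,0],
  [0.5,-11.2,4.2,37.5,0,-81.1,0],
  [0.5,-11.2,4.2,37.5,0,-81.1,0],
  [0.5,-11.2,4.2,37.5,0,-81.1,0],
  [0.5,-11.2,4.2,37.5,0,-81.1,0],
  [0.5,-11.2,4.2,37.5,0,-81.1,0],
  [0.5,-11.2,4.2,37.5,0,-81.1,0],
  [0.5,-11.2,4.2,37.5,0,-81.1,0],
  [0.5,-11.2,4.2,37.5,0,-81.1,0],
])

```text
time: 1.5
tcp_pos: [0.5064, -0.2755, 0.2]
tool_rot: [-0.703, -0.073, 0.073, 0.704]
force: [-0.9, 0.3, 0.0]
width: 0.0429
```

```bash
python3 - <<'E'
from h import *
from cell import env,viewer
s=env.get_state();print(show(s))
c=viewer.capture("wrist");cv2.imwrite("pics/w1.png",c["color"])
print(tgt(s,grip('R',12,z=.098),12).round(2))
E
```

```text
{'t': 1.5, 'p': [0.5064, -0.2755, 0.2], 'yaw': np.float64(11.8), 'ftool': [-0.82, -0.01, 0.46], 'q': [-0.5, 0.14, 0.15, 1.58, 0.0, 0.87], 'w': 0.0429}
[ 0.00e+00  1.02e+01  5.00e-02 -4.00e-02 -1.50e-01 -1.00e-02]
```

View pics/w1.png

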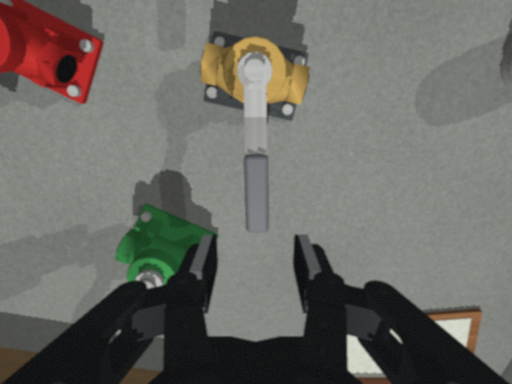

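The view shows the right brass valve's lever upright at column 256, hub at (255,70) and grip at (257,195), centred between the fingers. I descend over it.

step_arm([
  [0.5,0,5,0,0,0,0],
  [0.5,0,9,0,0,0,0],
  [0.5,0,10.2,0,0,0,0],
  [0.35,0,10.2,0,0,0,0],
  [0.35,0,10.2,0,0,0,0],
])

```text
time: 2.17
tcp_pos: [0.5071, -0.2761, 0.1002]
tool_rot: [0.704, 0.074, -0.072, -0.703]
force: [-0.3, 0.3, -0.1]
width: 0.0296
```

```bash
cat >> h.py <<'E'
def arc(s,v,ths,off):
    # targets for TCP following lever at angles ths with tangential offset of off (m)
    for th in ths:
        print(th,tgt(s,grip(v,th,off),th).round(2)[[0,1,2,4]].tolist())
E
python3 - <<'E'
from h import *
from cell import env,viewer
s=env.get_state();print(show(s))
c=viewer.capture("wrist");cv2.imwrite("pics/w2.png",c["color"])
arc(s,'R',[12,14,16,18,20,22,24,26,28,30],0.0)
E
```

```text
{'t': 2.17, 'p': [0.5071, -0.2761, 0.1002], 'yaw': np.float64(11.8), 'ftool': [-0.26, 0.15, 0.36], 'q': [-0.5, 0.14, -0.04, 1.39, 0.0, 0.87], 'w': 0.0296}
12 [-0.05, 0.22, 0.14, -0.17]
14 [0.29, 0.22, 0.14, -2.17]
16 [0.63, 0.22, 0.16, -4.17]
18 [0.97, 0.22, 0.19, -6.17]
20 [1.31, 0.22, 0.23, -8.17]
22 [1.65, 0.22, 0.29, -10.17]
24 [1.98, 0.22, 0.36, -12.17]
26 [2.32, 0.22, 0.43, -14.17]
28 [2.65, 0.22, 0.52, -16.17]
30 [2.97, 0.22, 0.62, -18.17]
```

View pics/w2.png

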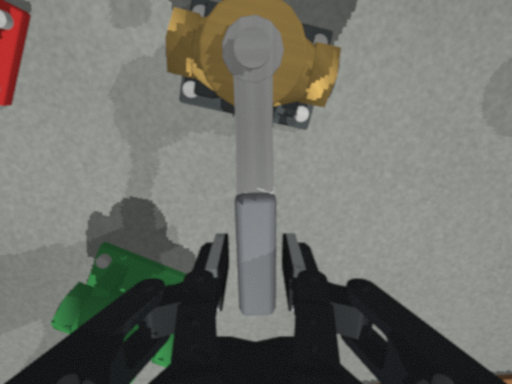

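step_arm([
  [0.35,0.3,0.4,0.14,0,-2.2,0],
  [0.35,1.0,0.4,0.19,0,-6.2,0],
  [0.35,1.7,0.4,0.29,0,-10.2,0],
  [0.35,2.3,0.4,0.43,0,-14.2,0],
  [0.35,2.3,0.4,0.43,0,-14.2,0],
])

```text
time: 2.85
tcp_pos: [0.5293, -0.267, 0.0965]
tool_rot: [0.689, 0.161, -0.159, -0.688]
force: [0.8, 0.5, -0.1]
width: 0.0298
```

```bash
python3 - <<'E'
from h import *
from cell import env,viewer
s=env.get_state();print(show(s))
c=viewer.capture("wrist");cv2.imwrite("pics/w3.png",c["color"])
arc(s,'R',[26,28,30,32,34,36,38,40],0.0)
E
```

```text
{'t': 2.85, 'p': [0.5293, -0.267, 0.0965], 'yaw': np.float64(26.1), 'ftool': [0.92, 0.07, 0.05], 'q': [-0.47, 0.18, -0.0, 1.39, 0.0, 0.65], 'w': 0.0298}
26 [-0.04, -0.15, 0.01, 0.11]
28 [0.3, -0.15, 0.01, -1.89]
30 [0.64, -0.15, 0.03, -3.89]
32 [0.98, -0.15, 0.06, -5.89]
34 [1.32, -0.15, 0.1, -7.89]
36 [1.66, -0.15, 0.15, -9.89]
38 [1.99, -0.14, 0.22, -11.89]
40 [2.33, -0.14, 0.29, -13.89]
```

View pics/w3.png

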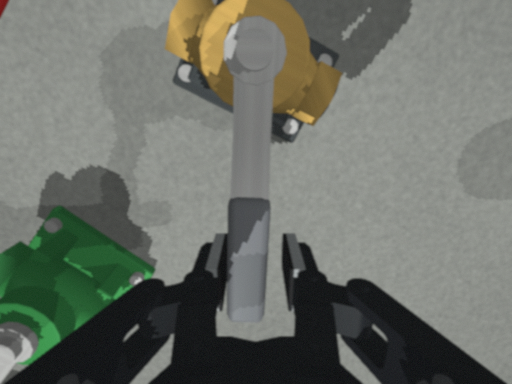

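step_arm([
  [0.35,0.3,0,0.01,0,-2,0],
  [0.35,0.64,0,0.03,0,-4,0],
  [0.35,0.64,0,0.03,0,-4,0],
])

```text
time: 3.28
tcp_pos: [0.5349, -0.2639, 0.0964]
tool_rot: [0.684, 0.184, -0.182, -0.682]
force: [0.0, -0.5, 1.1]
width: 0.0298
```

step_arm([
  [0.35,0.34,0,0.01,0,-2,0],
  [0.35,0.68,0,0.03,0,-4,0],
  [0.35,0.68,0,0.03,0,-4,0],
])

```text
time: 3.65
tcp_pos: [0.5411, -0.26, 0.0965]
tool_rot: [0.677, 0.209, -0.206, -0.675]
force: [-0.0, 0.3, -1.7]
width: 0.0297
```

```bash
python3 - <<'E'
from h import *
from cell import env,viewer
s=env.get_state();print(show(s))
arc(s,'R',[34,36,38,40,42],0.0)
E
```

```text
{'t': 3.65, 'p': [0.5411, -0.26, 0.0965], 'yaw': np.float64(34.1), 'ftool': [0.13, 1.69, 0.25], 'q': [-0.45, 0.2, 0.02, 1.39, 0.0, 0.53], 'w': 0.0297}
34 [-0.04, -0.15, -0.0, 0.13]
36 [0.3, -0.15, 0.0, -1.87]
38 [0.64, -0.15, 0.02, -3.87]
40 [0.98, -0.15, 0.05, -5.87]
42 [1.32, -0.15, 0.09, -7.87]
```

step_arm([
  [0.35,0.34,0,0.01,0,-2,0],
  [0.35,0.66,0,0.02,0,-4,0],
  [0.35,0.66,0,0.02,0,-4,0],
])

```text
time: 4.03
tcp_pos: [0.5468, -0.2559, 0.0965]
tool_rot: [0.669, 0.233, -0.23, -0.668]
force: [0.4, 1.4, -0.4]
width: 0.0302
```

step_arm([
  [0.35,0.34,0,0.01,0,-2,0],
  [0.35,0.68,0,0.03,0,-4,0],
  [0.35,0.68,0,0.03,0,-4,0],
])

```text
time: 4.4
tcp_pos: [0.5523, -0.2512, 0.0965]
tool_rot: [0.66, 0.256, -0.254, -0.659]
force: [0.0, -0.4, 0.5]
width: 0.0303
```

```bash
python3 - <<'E'
from h import *
from cell import env,viewer
s=env.get_state();print(show(s))
arc(s,'R',[42,44,46,48,50],0.0)
c=viewer.capture("wrist");cv2.imwrite("pics/w4.png",c["color"])
E
```

```text
{'t': 4.4, 'p': [0.5523, -0.2512, 0.0965], 'yaw': np.float64(42.3), 'ftool': [-0.29, -0.46, -0.33], 'q': [-0.43, 0.21, 0.03, 1.39, 0.0, 0.41], 'w': 0.0303}
42 [-0.1, -0.15, 0.01, 0.26]
44 [0.24, -0.15, 0.01, -1.74]
46 [0.58, -0.15, 0.03, -3.74]
48 [0.92, -0.15, 0.06, -5.74]
50 [1.26, -0.14, 0.1, -7.74]
```

View pics/w4.png

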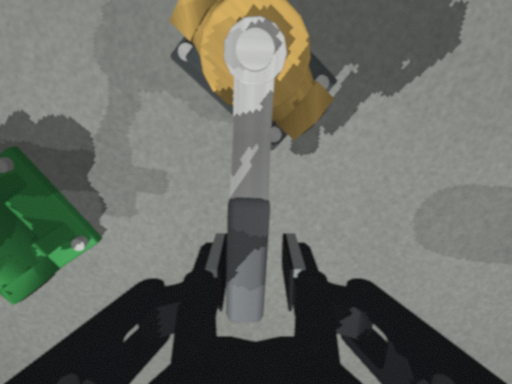

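The lever still follows, lying against the left finger at (225,260). Carrying on.

step_arm([
  [0.35,0.34,0,0.01,0,-2,0],
  [0.35,0.66,0,0.03,0,-4,0],
  [0.35,0.66,0,0.03,0,-4,0],
])

```text
time: 4.82
tcp_pos: [0.5572, -0.2463, 0.0966]
tool_rot: [0.651, 0.279, -0.276, -0.649]
force: [-0.2, -0.3, 0.2]
width: 0.0297
```

step_arm([
  [0.35,0.34,0,0.01,0,-2,0],
  [0.35,0.66,0,0.03,0,-4,0],
  [0.35,0.66,0,0.03,0,-4,0],
])

```text
time: 5.2
tcp_pos: [0.5619, -0.2411, 0.0966]
tool_rot: [0.641, 0.302, -0.299, -0.639]
force: [0.6, -0.3, 0.3]
width: 0.0299
```

step_arm([
  [0.35,0.34,0,0.01,0,-2,0],
  [0.35,0.66,0,0.03,0,-4,0],
  [0.35,0.66,0,0.03,0,-4,0],
])

```text
time: 5.58
tcp_pos: [0.5661, -0.2355, 0.0966]
tool_rot: [0.63, 0.325, -0.322, -0.628]
force: [0.4, -0.1, 0.3]
width: 0.0295
```

```bash
python3 - <<'E'
from h import *
from cell import env,viewer
s=env.get_state();print(show(s))
arc(s,'R',[54,56,58,60,62],0.0)
E
```

```text
{'t': 5.58, 'p': [0.5661, -0.2355, 0.0966], 'yaw': np.float64(54.4), 'ftool': [0.19, -0.34, -0.36], 'q': [-0.4, 0.23, 0.05, 1.39, 0.0, 0.23], 'w': 0.0295}
54 [-0.15, -0.14, 0.01, 0.41]
56 [0.19, -0.14, 0.01, -1.59]
58 [0.53, -0.13, 0.03, -3.59]
60 [0.88, -0.13, 0.06, -5.59]
62 [1.22, -0.13, 0.1, -7.59]
```

step_arm([
  [0.35,0.34,0,0.01,0,-2,0],
  [0.35,0.66,0,0.03,0,-4,0],
  [0.35,0.66,0,0.03,0,-4,0],
])

```text
time: 5.95
tcp_pos: [0.57, -0.2296, 0.0967]
tool_rot: [0.618, 0.347, -0.344, -0.616]
force: [-0.3, 0.4, -0.0]
width: 0.03
```

step_arm([
  [0.35,0.34,0,0.01,0,-2,0],
  [0.35,0.66,0,0.03,0,-4,0],
  [0.35,0.66,0,0.03,0,-4,0],
])

```text
time: 6.32
tcp_pos: [0.5734, -0.2235, 0.0967]
tool_rot: [0.605, 0.369, -0.365, -0.604]
force: [-0.7, 0.2, -0.0]
width: 0.0299
```

step_arm([
  [0.35,0.34,0,0.01,0,-2,0],
  [0.35,0.66,0,0.03,0,-4,0],
  [0.35,0.66,0,0.03,0,-4,0],
])

```text
time: 6.7
tcp_pos: [0.5764, -0.2171, 0.0968]
tool_rot: [0.592, 0.39, -0.386, -0.59]
force: [0.2, 0.5, -0.6]
width: 0.03
```

step_arm([
  [0.35,0.34,0,0.01,0,-2,0],
  [0.35,0.66,0,0.03,0,-4,0],
  [0.35,0.66,0,0.03,0,-4,0],
])

```text
time: 7.08
tcp_pos: [0.5789, -0.2105, 0.0969]
tool_rot: [0.578, 0.411, -0.407, -0.576]
force: [-0.1, -0.0, 0.1]
width: 0.03
```

```bash
python3 - <<'E'
from h import *
from cell import env,viewer
s=env.get_state();print(show(s))
arc(s,'R',[70,72,74,76,80,84,88,92],0.0)
c=viewer.capture("wrist");cv2.imwrite("pics/w5.png",c["color"])
E
```

```text
{'t': 7.08, 'p': [0.5789, -0.2105, 0.0969], 'yaw': np.float64(70.7), 'ftool': [-0.09, -0.15, 0.1], 'q': [-0.35, 0.23, 0.06, 1.39, 0.0, -0.01], 'w': 0.03}
70 [-0.22, -0.12, 0.02, 0.67]
72 [0.12, -0.11, 0.03, -1.33]
74 [0.47, -0.11, 0.04, -3.33]
76 [0.81, -0.11, 0.07, -5.33]
80 [1.49, -0.11, 0.15, -9.33]
84 [2.16, -0.11, 0.29, -13.33]
88 [2.82, -0.11, 0.47, -17.33]
92 [3.46, -0.11, 0.69, -21.33]
```

View pics/w5.png

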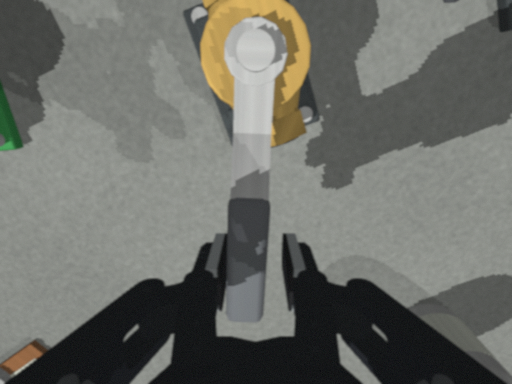

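step_arm([
  [0.35,0.34,0,0.01,0,-2,0],
  [0.35,0.66,0,0.03,0,-4,0],
  [0.35,0.66,0,0.03,0,-4,0],
])

```text
time: 7.5
tcp_pos: [0.581, -0.2038, 0.0969]
tool_rot: [0.563, 0.431, -0.427, -0.561]
force: [0.2, -0.2, -1.1]
width: 0.0302
```

step_arm([
  [0.35,0.34,0,0.01,0,-2,0],
  [0.35,0.66,0,0.03,0,-4,0],
  [0.35,0.66,0,0.03,0,-4,0],
])

```text
time: 7.88
tcp_pos: [0.5825, -0.197, 0.0969]
tool_rot: [0.547, 0.451, -0.446, -0.546]
force: [0.1, -0.4, -0.3]
width: 0.0299
```

step_arm([
  [0.35,0.34,0,0.01,0,-2,0],
  [0.35,0.66,0,0.03,0,-4,0],
  [0.35,0.66,0,0.03,0,-4,0],
])

```text
time: 8.25
tcp_pos: [0.5836, -0.1901, 0.097]
tool_rot: [0.531, 0.47, -0.465, -0.529]
force: [0.2, -0.1, 0.1]
width: 0.0301
```

step_arm([
  [0.35,0.34,0,0.01,0,-2,0],
  [0.35,0.66,0,0.03,0,-4,0],
  [0.35,0.66,0,0.03,0,-4,0],
])

```text
time: 8.62
tcp_pos: [0.5842, -0.1831, 0.097]
tool_rot: [0.514, 0.489, -0.484, -0.512]
force: [-0.2, 0.0, -0.0]
width: 0.0299
```

```bash
python3 - <<'E'
from h import *
from cell import env,viewer
s=env.get_state();print(show(s))
arc(s,'R',[88,92],0.0)
E
```

```text
{'t': 8.62, 'p': [0.5842, -0.1831, 0.097], 'yaw': np.float64(86.9), 'ftool': [-0.0, 0.05, 0.2], 'q': [-0.31, 0.22, 0.05, 1.39, 0.0, -0.25], 'w': 0.0299}
88 [0.06, -0.1, 0.04, -1.11]
92 [0.75, -0.1, 0.07, -5.11]
```

step_arm([
  [0.35,0.25,0,0.02,0,-2,0],
  [0.35,0.5,0,0.04,0,-3.5,0],
  [0.35,0.5,0,0.04,0,-3.5,0],
])

```text
time: 9.0
tcp_pos: [0.5841, -0.1778, 0.0971]
tool_rot: [0.499, 0.504, -0.499, -0.497]
force: [0.7, -0.8, -1.1]
width: 0.0301
```

step_arm([
  [0.35,0.15,0,0.0,0,-1,0],
  [0.35,0.25,0,0.0,0,-1,0],
  [0.35,0.25,0,0.0,0,-1,0],
])

```text
time: 9.38
tcp_pos: [0.5842, -0.1752, 0.097]
tool_rot: [0.495, 0.509, -0.504, -0.493]
force: [1.5, -1.7, -0.9]
width: 0.0299
```

```bash
python3 - <<'E'
from h import *
from cell import env,viewer
s=env.get_state();print(show(s))
c=viewer.capture("wrist");cv2.imwrite("pics/w6.png",c["color"])
E
```

```text
{'t': 9.38, 'p': [0.5842, -0.1752, 0.097], 'yaw': np.float64(91.4), 'ftool': [-1.71, 0.95, -1.48], 'q': [-0.29, 0.22, 0.04, 1.39, 0.01, -0.32], 'w': 0.0299}
```

View pics/w6.png

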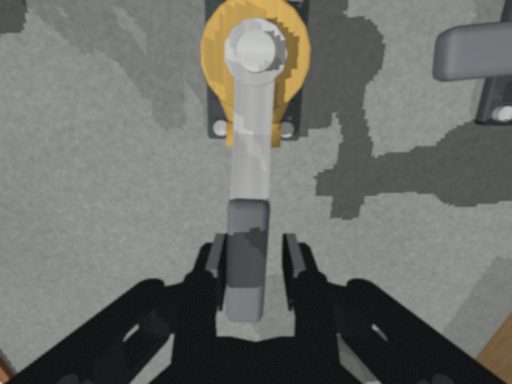

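step_arm([
  [0.35,0.15,0,0.0,0,0,0],
  [0.35,0.25,0,0.0,0,0,0],
  [0.35,0.25,0,0.0,0,0,0],
])

```text
time: 9.8
tcp_pos: [0.5843, -0.1731, 0.0971]
tool_rot: [0.495, 0.509, -0.504, -0.492]
force: [1.2, -5.2, -1.0]
width: 0.0303
```

step_arm([
  [0.35,0.15,0,0.0,0,0,0],
  [0.35,0.25,0,0.0,0,0,0],
  [0.35,0.25,0,0.0,0,0,0],
])

```text
time: 10.18
tcp_pos: [0.5843, -0.1727, 0.0972]
tool_rot: [0.497, 0.507, -0.504, -0.492]
force: [2.0, -13.8, -1.7]
width: 0.0298
```

Stop reached: 14 N with no further travel at about 90°, so valve R is sound and fully open. I back off and go to the middle one.

step_arm([
  [0.4,-0.45,0,0,0,0,0],
  [0.4,-0.45,-5,0,0,0,0],
  [0.4,-0.45,-10,0,0,0,0],
  [0.4,-0.45,-11,0,0,0,0],
])

```text
time: 10.68
tcp_pos: [0.5845, -0.177, 0.2111]
tool_rot: [0.498, 0.508, -0.503, -0.49]
force: [0.2, -0.2, -0.8]
width: 0.0341
```

```bash
python3 - <<'E'
from h import *
from cell import env,viewer
s=env.get_state();print(show(s))
c=viewer.capture("wrist");cv2.imwrite("pics/w7.png",c["color"])
print(tgt(s,grip('M',7.4,z=.20),7.4).round(2))
E
```

```text
{'t': 10.68, 'p': [0.5845, -0.177, 0.2111], 'yaw': np.float64(91.3), 'ftool': [-0.21, 0.82, -0.17], 'q': [-0.29, 0.21, 0.26, 1.6, 0.0, -0.32], 'w': 0.0341}
[10.78  0.95 10.05  0.72 83.94  0.41]
```

View pics/w7.png

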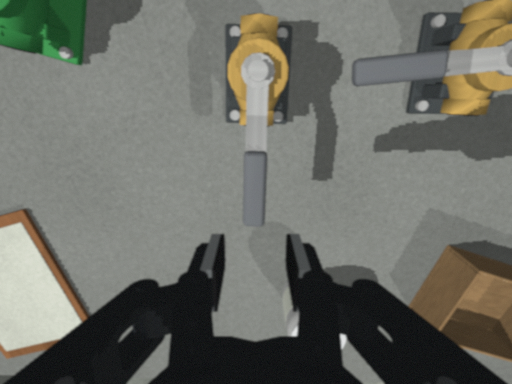

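Valve R's lever now lies along its pipe (column 257, hub at (258,68)). Moving above valve M.

step_arm([
  [0.5,10.8,0.9,10.0,0,84,0],
  [0.5,10.8,0.9,10.0,0,84,0],
  [0.5,10.8,0.9,10.0,0,84,0],
  [0.5,10.8,0.9,10.0,0,84,0],
  [0.5,10.8,0.9,10.0,0,84,0],
  [0.5,10.8,0.9,10.0,0,84,0],
  [0.5,10.8,0.9,10.0,0,84,0],
  [0.5,10.8,0.9,10.0,0,84,0],
  [0.5,10.8,0.9,10.0,0,84,0],
  [0.5,10.8,0.9,10.0,0,84,0],
])

```text
time: 11.98
tcp_pos: [0.4816, -0.0712, 0.1991]
tool_rot: [0.707, 0.05, -0.043, -0.705]
force: [-0.3, -0.1, -0.0]
width: 0.043
```

```bash
python3 - <<'E'
from h import *
from cell import env,viewer
s=env.get_state();print(show(s))
c=viewer.capture("wrist");cv2.imwrite("pics/w8.png",c["color"])
print(tgt(s,grip('M',7.4,z=.095),7.4).round(2))
E
```

```text
{'t': 11.97, 'p': [0.4816, -0.0712, 0.1991], 'yaw': np.float64(7.5), 'ftool': [-0.31, 0.04, -0.03], 'q': [-0.15, -0.09, -0.08, 1.57, -0.0, 1.29], 'w': 0.043}
[-0.11 10.41  0.    0.2   0.13  0.59]
```

View pics/w8.png

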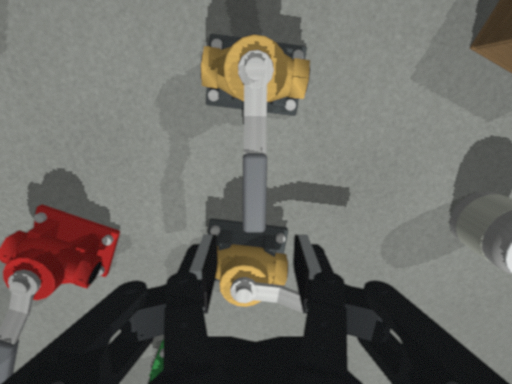

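Valve M's lever is centred at column 256 (hub (256,68), grip (255,195)); valve R's hub at (245,290) is clear. Descending.

step_arm([
  [0.5,0,5,0,0,0,0],
  [0.5,-0.1,9,0,0,0,0],
  [0.45,-0.1,10.3,0,0,0,0],
  [0.35,-0.1,10.3,0,0,0,0],
  [0.35,-0.1,10.3,0,0,0,0],
])

```text
time: 12.65
tcp_pos: [0.4828, -0.0717, 0.0981]
tool_rot: [0.707, 0.051, -0.042, -0.704]
force: [-0.1, -0.4, -0.1]
width: 0.03
```

```bash
python3 - <<'E'
from h import *
from cell import env,viewer
s=env.get_state();print(show(s))
c=viewer.capture("wrist");cv2.imwrite("pics/w9.png",c["color"])
arc(s,'M',[7.4,10,14,18,22,26,28],0)
E
```

```text
{'t': 12.65, 'p': [0.4828, -0.0717, 0.0981], 'yaw': np.float64(7.5), 'ftool': [-0.18, 0.14, -0.38], 'q': [-0.15, -0.08, -0.27, 1.37, -0.0, 1.29], 'w': 0.03}
7.4 [-0.11, 0.01, 0.03, 0.12]
10 [0.33, 0.02, 0.04, -2.48]
14 [1.01, 0.02, 0.09, -6.48]
18 [1.69, 0.03, 0.19, -10.48]
22 [2.36, 0.04, 0.34, -14.48]
26 [3.01, 0.05, 0.54, -18.48]
28 [3.34, 0.05, 0.65, -20.48]
```

View pics/w9.png

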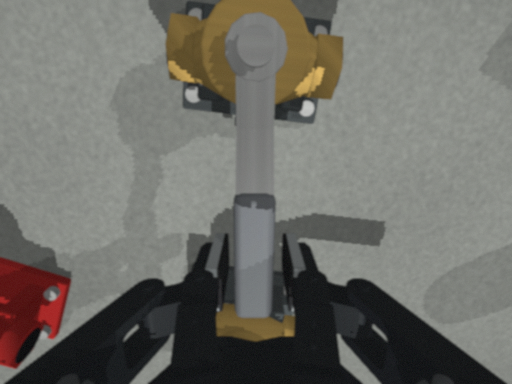

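step_arm([
  [0.35,0.5,0.1,0.05,0,-3.5,0],
  [0.35,1.2,0.1,0.12,0,-7.5,0],
  [0.35,1.9,0.1,0.24,0,-12,0],
  [0.35,2.5,0.1,0.38,0,-15.5,0],
  [0.35,2.5,0.1,0.38,0,-15.5,0],
])

```text
time: 13.32
tcp_pos: [0.5078, -0.0647, 0.0984]
tool_rot: [0.695, 0.146, -0.136, -0.691]
force: [-0.5, -0.7, 0.1]
width: 0.0297
```

step_arm([
  [0.35,0.34,0,0.01,0,-2,0],
  [0.35,0.66,0,0.03,0,-4,0],
  [0.35,0.66,0,0.03,0,-4,0],
])

```text
time: 13.7
tcp_pos: [0.5141, -0.0618, 0.0987]
tool_rot: [0.69, 0.171, -0.16, -0.685]
force: [0.2, 0.2, 0.1]
width: 0.0297
```

```bash
python3 - <<'E'
from h import *
from cell import env,viewer
s=env.get_state();print(show(s))
arc(s,'M',[26,28,30,32],0)
E
```

```text
{'t': 13.7, 'p': [0.5141, -0.0618, 0.0987], 'yaw': np.float64(27.1), 'ftool': [0.28, -0.1, 0.04], 'q': [-0.12, -0.01, -0.2, 1.36, -0.0, 0.98], 'w': 0.0297}
26 [-0.23, 0.07, 0.03, 1.05]
28 [0.12, 0.07, 0.03, -0.95]
30 [0.46, 0.08, 0.05, -2.95]
32 [0.8, 0.08, 0.07, -4.95]
```

step_arm([
  [0.35,0.34,0.05,0.02,0,-2,0],
  [0.35,0.66,0.1,0.04,0,-4,0],
  [0.35,0.66,0.1,0.04,0,-4,0],
])

```text
time: 14.08
tcp_pos: [0.5201, -0.0582, 0.0977]
tool_rot: [0.684, 0.195, -0.184, -0.679]
force: [0.1, 0.1, 0.2]
width: 0.0299
```

step_arm([
  [0.35,0.34,0,0.01,0,-2,0],
  [0.35,0.66,0,0.03,0,-4,0],
  [0.35,0.66,0,0.03,0,-4,0],
])

```text
time: 14.45
tcp_pos: [0.5258, -0.0543, 0.0977]
tool_rot: [0.676, 0.219, -0.208, -0.672]
force: [-0.7, -0.1, 0.1]
width: 0.03
```

step_arm([
  [0.35,0.34,0,0.01,0,-2,0],
  [0.35,0.66,0,0.03,0,-4,0],
  [0.35,0.66,0,0.03,0,-4,0],
])

```text
time: 14.82
tcp_pos: [0.5313, -0.05, 0.0978]
tool_rot: [0.669, 0.242, -0.232, -0.664]
force: [-0.4, 0.2, -0.2]
width: 0.0301
```

```bash
python3 - <<'E'
from h import *
from cell import env,viewer
s=env.get_state();print(show(s))
arc(s,'M',[38,40,42,44],0)
c=viewer.capture("wrist");cv2.imwrite("pics/w10.png",c["color"])
E
```

```text
{'t': 14.82, 'p': [0.5313, -0.05, 0.0978], 'yaw': np.float64(39.2), 'ftool': [-0.22, 0.15, 0.44], 'q': [-0.09, 0.03, -0.17, 1.36, -0.0, 0.79], 'w': 0.0301}
38 [-0.25, -0.03, -0.0, 1.21]
40 [0.09, -0.02, -0.0, -0.79]
42 [0.43, -0.02, 0.01, -2.79]
44 [0.77, -0.01, 0.03, -4.79]
```

View pics/w10.png

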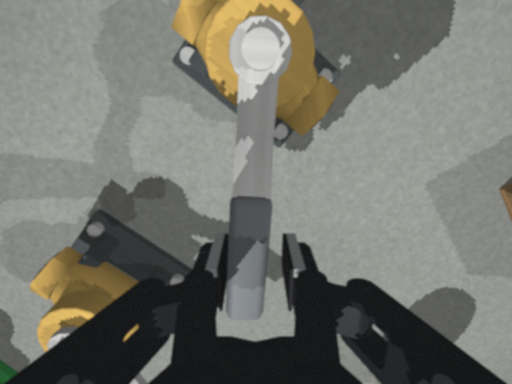

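The lever follows (hub (260,48), grip (248,260)). No bind so far.

step_arm([
  [0.35,0.34,0,0.01,0,-2,0],
  [0.35,0.66,0,0.03,0,-4,0],
  [0.35,0.66,0,0.03,0,-4,0],
])

```text
time: 15.25
tcp_pos: [0.5364, -0.0453, 0.0979]
tool_rot: [0.66, 0.266, -0.255, -0.655]
force: [0.3, 0.3, -0.5]
width: 0.0299
```

step_arm([
  [0.35,0.34,0,0.01,0,-2,0],
  [0.35,0.66,0,0.03,0,-4,0],
  [0.35,0.66,0,0.03,0,-4,0],
])

```text
time: 15.62
tcp_pos: [0.5412, -0.0403, 0.098]
tool_rot: [0.65, 0.289, -0.278, -0.645]
force: [0.9, -0.2, -0.2]
width: 0.0296
```

step_arm([
  [0.35,0.34,0,0.01,0,-2,0],
  [0.35,0.66,0,0.03,0,-4,0],
  [0.35,0.66,0,0.03,0,-4,0],
])

```text
time: 16.0
tcp_pos: [0.5456, -0.035, 0.098]
tool_rot: [0.64, 0.311, -0.301, -0.634]
force: [-0.0, 0.5, 0.8]
width: 0.0298
```

```bash
python3 - <<'E'
from h import *
from cell import env,viewer
s=env.get_state();print(show(s))
arc(s,'M',[50,52,54,56],0)
E
```

```text
{'t': 16.0, 'p': [0.5456, -0.035, 0.098], 'yaw': np.float64(51.4), 'ftool': [0.39, -0.75, 0.3], 'q': [-0.06, 0.06, -0.14, 1.36, 0.0, 0.61], 'w': 0.0298}
50 [-0.28, -0.01, -0.03, 1.35]
52 [0.06, -0.0, -0.03, -0.65]
54 [0.4, 0.0, -0.02, -2.65]
56 [0.74, 0.0, -0.0, -4.65]
```

step_arm([
  [0.35,0.34,0,0.0,0,-2.2,0],
  [0.35,0.66,0,0.0,0,-4.3,0],
  [0.35,0.66,0,0.0,0,-4.3,0],
])

```text
time: 16.38
tcp_pos: [0.5499, -0.0295, 0.0981]
tool_rot: [0.628, 0.336, -0.325, -0.622]
force: [-0.7, 0.7, -0.1]
width: 0.03
```

step_arm([
  [0.35,0.34,0,0.01,0,-2.2,0],
  [0.35,0.66,0,0.02,0,-4.3,0],
  [0.35,0.66,0,0.02,0,-4.3,0],
])

```text
time: 16.75
tcp_pos: [0.5537, -0.0236, 0.0981]
tool_rot: [0.615, 0.359, -0.349, -0.609]
force: [-1.2, 0.9, -0.3]
width: 0.0299
```

step_arm([
  [0.35,0.34,0,0.01,0,-2,0],
  [0.35,0.66,0,0.03,0,-4,0],
  [0.35,0.66,0,0.03,0,-4,0],
])

```text
time: 17.12
tcp_pos: [0.5569, -0.0175, 0.0982]
tool_rot: [0.602, 0.381, -0.37, -0.596]
force: [0.5, 0.6, 0.5]
width: 0.0295
```

```bash
python3 - <<'E'
from h import *
from cell import env,viewer
s=env.get_state();print(show(s))
arc(s,'M',[64,66,68,70],0)
c=viewer.capture("wrist");cv2.imwrite("pics/w11.png",c["color"])
E
```

```text
{'t': 17.12, 'p': [0.5569, -0.0175, 0.0982], 'yaw': np.float64(64.1), 'ftool': [0.77, -0.53, -0.22], 'q': [-0.03, 0.08, -0.11, 1.36, 0.0, 0.42], 'w': 0.0295}
64 [0.02, 0.02, -0.01, 0.14]
66 [0.36, 0.03, -0.0, -1.86]
68 [0.7, 0.03, 0.01, -3.86]
70 [1.04, 0.03, 0.04, -5.86]
```

View pics/w11.png

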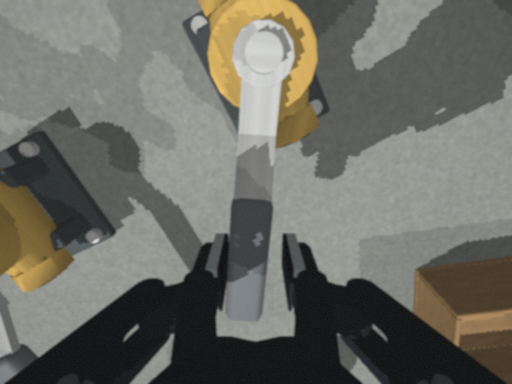

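Still no bind; lever at roughly 61° (hub (264,52), grip (250,260)). Continuing to past 1.2 rad.

step_arm([
  [0.35,0.34,0,0.0,0,-2,0],
  [0.35,0.68,0,0.02,0,-4,0],
  [0.35,0.68,0,0.02,0,-4,0],
])

```text
time: 17.55
tcp_pos: [0.5598, -0.0109, 0.0983]
tool_rot: [0.589, 0.401, -0.391, -0.582]
force: [-0.4, -0.5, 0.8]
width: 0.0299
```

step_arm([
  [0.35,0.34,0,0.01,0,-2,0],
  [0.35,0.68,0,0.02,0,-4,0],
  [0.35,0.68,0,0.02,0,-4,0],
])

```text
time: 17.92
tcp_pos: [0.5622, -0.0042, 0.0984]
tool_rot: [0.575, 0.422, -0.412, -0.568]
force: [-0.1, 0.5, 0.1]
width: 0.0298
```

step_arm([
  [0.35,0.34,0,0.01,0,-2,0],
  [0.35,0.68,0,0.02,0,-4,0],
  [0.35,0.68,0,0.02,0,-4,0],
])

```text
time: 18.3
tcp_pos: [0.5641, 0.0028, 0.0984]
tool_rot: [0.56, 0.442, -0.432, -0.553]
force: [-0.6, 0.5, -0.5]
width: 0.0297
```

step_arm([
  [0.35,0.34,0,0.01,0,-2,0],
  [0.35,0.68,0,0.02,0,-4,0],
  [0.35,0.68,0,0.02,0,-4,0],
])

```text
time: 18.68
tcp_pos: [0.5655, 0.0098, 0.0984]
tool_rot: [0.544, 0.461, -0.451, -0.537]
force: [0.2, 0.6, -0.5]
width: 0.0299
```

```bash
python3 - <<'E'
from h import *
from cell import env,viewer
s=env.get_state();print(show(s))
arc(s,'M',[80,82,84,86,88],0)
E
```

```text
{'t': 18.68, 'p': [0.5655, 0.0098, 0.0984], 'yaw': np.float64(80.4), 'ftool': [0.68, 0.48, -0.13], 'q': [0.02, 0.1, -0.09, 1.37, 0.0, 0.19], 'w': 0.0299}
80 [-0.12, 0.04, -0.02, 0.36]
82 [0.22, 0.04, -0.02, -1.64]
84 [0.56, 0.04, 0.0, -3.64]
86 [0.9, 0.04, 0.03, -5.64]
88 [1.24, 0.05, 0.07, -7.64]
```

step_arm([
  [0.35,0.34,0,0.0,0,-2,0],
  [0.35,0.68,0,0.01,0,-4,0],
  [0.35,0.68,0,0.01,0,-4,0],
])

```text
time: 19.05
tcp_pos: [0.5665, 0.0169, 0.0984]
tool_rot: [0.527, 0.48, -0.47, -0.52]
force: [0.3, -0.7, -0.0]
width: 0.0301
```

step_arm([
  [0.35,0.3,0,0.01,0,-2,0],
  [0.35,0.6,0,0.03,0,-4,0],
  [0.35,0.6,0,0.03,0,-4,0],
])

```text
time: 19.42
tcp_pos: [0.5668, 0.0233, 0.0985]
tool_rot: [0.51, 0.498, -0.489, -0.503]
force: [0.9, 0.1, 0.1]
width: 0.0301
```

step_arm([
  [0.35,0.15,0,0.01,0,-1,0],
  [0.35,0.25,0,0.01,0,-2,0],
  [0.35,0.25,0,0.01,0,-2,0],
])

```text
time: 19.8
tcp_pos: [0.5668, 0.0259, 0.0985]
tool_rot: [0.501, 0.507, -0.497, -0.494]
force: [0.8, -1.0, -0.4]
width: 0.0296
```

step_arm([
  [0.35,0.15,0,0.0,0,-1,0],
  [0.35,0.25,0,0.0,0,-1,0],
  [0.35,0.25,0,0.0,0,-1,0],
])

```text
time: 20.18
tcp_pos: [0.5669, 0.0285, 0.0985]
tool_rot: [0.497, 0.511, -0.502, -0.49]
force: [0.8, -1.9, -0.8]
width: 0.0299
```

step_arm([
  [0.35,0.15,0,0.0,0,0,0],
  [0.35,0.25,0,0.0,0,0,0],
  [0.35,0.25,0,0.0,0,0,0],
])

```text
time: 20.55
tcp_pos: [0.5668, 0.0311, 0.0985]
tool_rot: [0.497, 0.511, -0.502, -0.49]
force: [0.8, -1.0, -0.0]
width: 0.0297
```

step_arm([
  [0.35,0.15,0,0.0,0,0,0],
  [0.35,0.25,0,0.0,0,0,0],
  [0.35,0.25,0,0.0,0,0,0],
])

```text
time: 20.92
tcp_pos: [0.5667, 0.0337, 0.0985]
tool_rot: [0.497, 0.511, -0.502, -0.49]
force: [1.0, 0.2, 1.0]
width: 0.0297
```

```bash
python3 - <<'E'
from h import *
from cell import env,viewer
s=env.get_state();print(show(s))
c=viewer.capture("wrist");cv2.imwrite("pics/w12.png",c["color"])
E
```

```text
{'t': 20.93, 'p': [0.5667, 0.0337, 0.0985], 'yaw': np.float64(91.5), 'ftool': [0.15, -1.0, -1.03], 'q': [0.06, 0.11, -0.08, 1.37, 0.0, 0.03], 'w': 0.0297}
```

View pics/w12.png

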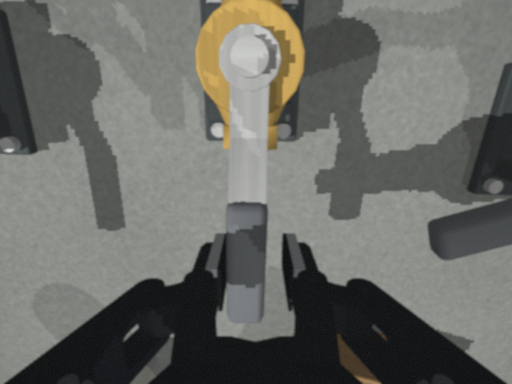

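Lever is nearly along the pipe (hub (248,55), grip (246,265)), stop not yet felt. A bit further.

step_arm([
  [0.35,0.15,0,0.0,0,-1,0],
  [0.35,0.25,0,0.0,0,-1,0],
  [0.35,0.25,0,0.0,0,-1,0],
])

```text
time: 21.35
tcp_pos: [0.5665, 0.035, 0.0985]
tool_rot: [0.493, 0.515, -0.507, -0.485]
force: [0.9, -9.0, 0.5]
width: 0.0298
```

step_arm([
  [0.35,0.15,0,0.0,0,0,0],
  [0.35,0.25,0,0.0,0,0,0],
  [0.35,0.25,0,0.0,0,0,0],
])

```text
time: 21.72
tcp_pos: [0.5665, 0.0352, 0.0985]
tool_rot: [0.495, 0.513, -0.508, -0.484]
force: [1.3, -14.7, -0.4]
width: 0.03
```

Stop reached (14.7 N, no more travel); M is sound and fully open. On to valve L.

step_arm([
  [0.4,-0.4,0,0,0,0,0],
  [0.4,-0.4,-5,0,0,0,0],
  [0.4,-0.4,-10,0,0,0,0],
  [0.4,-0.4,-11,0,0,0,0],
])

```text
time: 22.22
tcp_pos: [0.5658, 0.0321, 0.2123]
tool_rot: [0.496, 0.515, -0.506, -0.483]
force: [0.0, 0.2, -0.6]
width: 0.0342
```

```bash
python3 - <<'E'
from h import *
from cell import env,viewer
s=env.get_state();print(show(s))
c=viewer.capture("wrist");cv2.imwrite("pics/w13.png",c["color"])
print(tgt(s,grip('L',19.6,z=.20),19.6).round(2))
E
```

```text
{'t': 22.23, 'p': [0.5658, 0.0321, 0.2123], 'yaw': np.float64(92.5), 'ftool': [0.15, 0.59, -0.04], 'q': [0.06, 0.1, 0.13, 1.58, -0.01, 0.02], 'w': 0.0342}
[12.25  1.13  1.95  1.25 72.87  0.56]
```

View pics/w13.png

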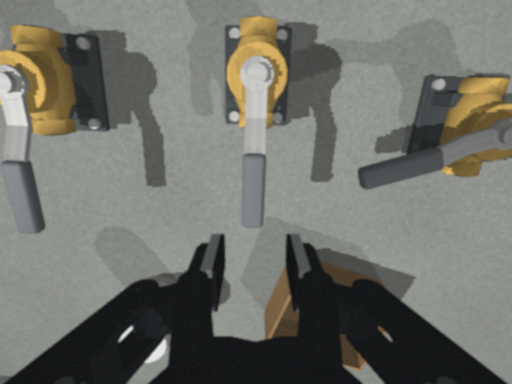

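Valve M's lever lies along its pipe (column 256); valve L is at upper right, hub (507,135), grip (400,168). Going above L.

step_arm([
  [0.5,12.2,1.1,2.0,1.2,73,0.5],
  [0.5,12.2,1.1,2.0,1.2,73,0.5],
  [0.5,12.2,1.1,2.0,1.2,73,0.5],
  [0.5,12.2,1.1,2.0,1.2,73,0.5],
  [0.5,12.2,1.1,2.0,1.2,73,0.5],
  [0.5,12.2,1.1,2.0,1.2,73,0.5],
  [0.5,12.2,1.1,2.0,1.2,73,0.5],
  [0.5,12.2,1.1,2.0,1.2,73,0.5],
  [0.5,12.2,1.1,2.0,1.2,73,0.5],
])

```text
time: 23.4
tcp_pos: [0.5403, 0.153, 0.1987]
tool_rot: [-0.697, -0.121, 0.121, 0.697]
force: [0.4, 0.1, -0.4]
width: 0.0428
```

```bash
python3 - <<'E'
from h import *
from cell import env,viewer
s=env.get_state();print(show(s))
c=viewer.capture("wrist");cv2.imwrite("pics/w14.png",c["color"])
print(tgt(s,grip('L',19.6,z=.097),19.6).round(2))
E
```

```text
{'t': 23.4, 'p': [0.5403, 0.153, 0.1987], 'yaw': np.float64(19.7), 'ftool': [0.38, 0.38, -0.01], 'q': [0.28, 0.1, 0.11, 1.58, 0.0, 1.5], 'w': 0.0428}
[ 0.12 10.17  0.02 -0.02  0.1  -0.05]
```

View pics/w14.png

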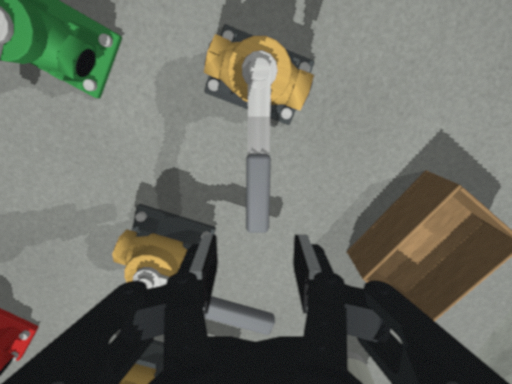

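L's lever is centred (hub (260,68), grip (258,195)); M's lever at (240,315) is clear. Descending.

step_arm([
  [0.5,0.1,5,0,0,0,0],
  [0.5,0.1,9,0,0,0,0],
  [0.45,0.1,10.2,0,0,0,0],
  [0.35,0.1,10.2,0,0,0,0],
  [0.35,0.1,10.2,0,0,0,0],
])

```text
time: 24.08
tcp_pos: [0.5422, 0.1536, 0.0989]
tool_rot: [-0.697, -0.122, 0.12, 0.697]
force: [0.3, 0.4, 0.1]
width: 0.0299
```

```bash
python3 - <<'E'
from h import *
from cell import env,viewer
s=env.get_state();print(show(s))
c=viewer.capture("wrist");cv2.imwrite("pics/w15.png",c["color"])
arc(s,'L',[19.6,22,24,26,28,30],0)
E
```

```text
{'t': 24.07, 'p': [0.5422, 0.1536, 0.0989], 'yaw': np.float64(19.7), 'ftool': [0.41, -0.07, 0.25], 'q': [0.28, 0.11, -0.08, 1.38, 0.0, 1.5], 'w': 0.0299}
19.6 [-0.09, 0.09, 0.03, 0.09]
22 [0.32, 0.09, 0.03, -2.31]
24 [0.67, 0.09, 0.05, -4.31]
26 [1.01, 0.09, 0.09, -6.31]
28 [1.35, 0.09, 0.13, -8.31]
30 [1.68, 0.09, 0.18, -10.31]
```

View pics/w15.png

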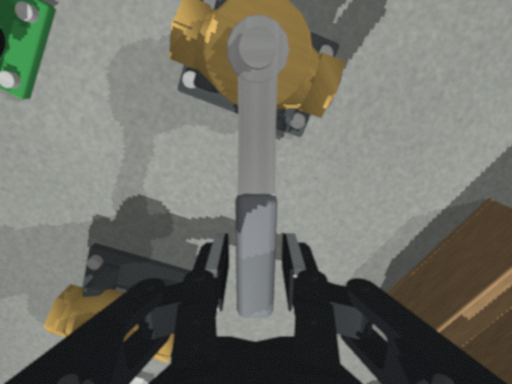

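step_arm([
  [0.35,0.32,0.1,0.03,0,-2.3,0],
  [0.35,0.84,0.1,0.07,0,-5.3,0],
  [0.35,0.84,0.1,0.07,0,-5.3,0],
])

```text
time: 24.5
tcp_pos: [0.5506, 0.1574, 0.0991]
tool_rot: [-0.69, -0.154, 0.152, 0.691]
force: [-0.5, 0.4, -0.7]
width: 0.0299
```

step_arm([
  [0.35,0.25,0,0.01,0,-1.5,0],
  [0.35,0.5,0,0.02,0,-3,0],
  [0.35,0.5,0,0.02,0,-3,0],
])

```text
time: 24.88
tcp_pos: [0.5553, 0.1598, 0.0992]
tool_rot: [-0.686, -0.173, 0.169, 0.686]
force: [0.1, -0.1, 0.7]
width: 0.0297
```

```bash
python3 - <<'E'
from h import *
from cell import env,viewer
s=env.get_state();print(show(s))
arc(s,'L',[28,30,32],0)
E
```

```text
{'t': 24.88, 'p': [0.5553, 0.1598, 0.0992], 'yaw': np.float64(28.0), 'ftool': [0.06, -0.65, -0.14], 'q': [0.28, 0.14, -0.04, 1.38, 0.0, 1.36], 'w': 0.0297}
28 [-0.1, 0.12, 0.01, -0.0]
30 [0.25, 0.13, 0.01, -2.0]
32 [0.59, 0.13, 0.03, -4.0]
```

step_arm([
  [0.35,0.25,0.1,0.01,0,-1.5,0],
  [0.35,0.5,0.1,0.02,0,-3,0],
  [0.35,0.5,0.1,0.02,0,-3,0],
])

```text
time: 25.25
tcp_pos: [0.5598, 0.1624, 0.0982]
tool_rot: [-0.681, -0.191, 0.188, 0.681]
force: [-0.9, 0.4, -0.1]
width: 0.0294
```

step_arm([
  [0.35,0.25,0,0.01,0,-1.5,0],
  [0.35,0.5,0,0.02,0,-3,0],
  [0.35,0.5,0,0.02,0,-3,0],
])

```text
time: 25.62
tcp_pos: [0.5641, 0.1653, 0.0981]
tool_rot: [-0.676, -0.209, 0.206, 0.676]
force: [-0.1, 0.1, 0.8]
width: 0.0298
```

step_arm([
  [0.35,0.25,0,0.01,0,-1.5,0],
  [0.35,0.5,0,0.02,0,-3,0],
  [0.35,0.5,0,0.02,0,-3,0],
])

```text
time: 26.0
tcp_pos: [0.5684, 0.1684, 0.0981]
tool_rot: [-0.67, -0.227, 0.223, 0.67]
force: [-0.2, 0.1, 0.5]
width: 0.0298
```

step_arm([
  [0.35,0.25,0,0.01,0,-1.5,0],
  [0.35,0.5,0,0.02,0,-3,0],
  [0.35,0.5,0,0.02,0,-3,0],
])

```text
time: 26.38
tcp_pos: [0.5724, 0.1718, 0.0981]
tool_rot: [-0.664, -0.244, 0.241, 0.664]
force: [-0.0, 0.5, 0.8]
width: 0.0299
```

```bash
python3 - <<'E'
from h import *
from cell import env,viewer
s=env.get_state();print(show(s))
arc(s,'L',[40,42,44],0)
c=viewer.capture("wrist");cv2.imwrite("pics/w16.png",c["color"])
E
```

```text
{'t': 26.38, 'p': [0.5724, 0.1718, 0.0981], 'yaw': np.float64(40.1), 'ftool': [0.32, -0.78, 0.45], 'q': [0.29, 0.19, 0.01, 1.39, 0.0, 1.16], 'w': 0.0299}
40 [-0.14, 0.01, -0.01, 0.14]
42 [0.2, 0.01, -0.01, -1.86]
44 [0.54, 0.02, 0.01, -3.86]
```

View pics/w16.png

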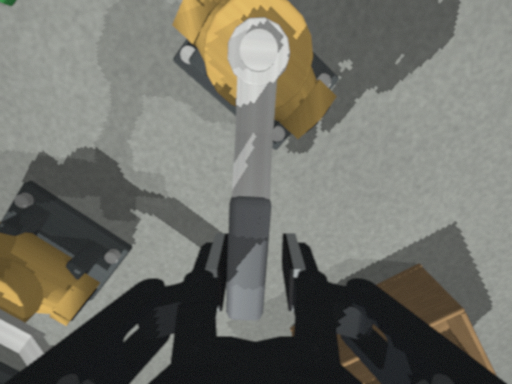

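The lever follows (hub (258,48), grip (248,260)), no bind by about 38°. Fingers are at bench-clear height over the carton side. Continuing in small steps.

step_arm([
  [0.35,0.25,0,0.0,0,-1.5,0],
  [0.35,0.5,0,0.01,0,-3,0],
  [0.35,0.5,0,0.01,0,-3,0],
])

```text
time: 26.8
tcp_pos: [0.5763, 0.1753, 0.0982]
tool_rot: [-0.657, -0.262, 0.258, 0.658]
force: [-0.2, -0.6, -0.3]
width: 0.03
```

step_arm([
  [0.35,0.25,0,0.01,0,-1.5,0],
  [0.35,0.5,0,0.01,0,-3,0],
  [0.35,0.5,0,0.01,0,-3,0],
])

```text
time: 27.18
tcp_pos: [0.5801, 0.179, 0.0982]
tool_rot: [-0.65, -0.279, 0.275, 0.651]
force: [0.7, 0.6, -0.7]
width: 0.03
```

step_arm([
  [0.35,0.25,0,0.01,0,-1.5,0],
  [0.35,0.5,0,0.02,0,-3,0],
  [0.35,0.5,0,0.02,0,-3,0],
])

```text
time: 27.55
tcp_pos: [0.5835, 0.183, 0.0982]
tool_rot: [-0.643, -0.296, 0.293, 0.643]
force: [-0.0, 0.3, 0.3]
width: 0.03
```

step_arm([
  [0.35,0.25,0,0.0,0,-1.5,0],
  [0.35,0.5,0,0.01,0,-3,0],
  [0.35,0.5,0,0.01,0,-3,0],
])

```text
time: 27.92
tcp_pos: [0.5868, 0.1869, 0.0982]
tool_rot: [-0.635, -0.313, 0.31, 0.635]
force: [-0.2, -0.8, -0.1]
width: 0.0301
```

step_arm([
  [0.35,0.25,0,0.01,0,-1.5,0],
  [0.35,0.5,0,0.01,0,-3,0],
  [0.35,0.5,0,0.01,0,-3,0],
])

```text
time: 28.3
tcp_pos: [0.5896, 0.1906, 0.0981]
tool_rot: [0.626, 0.33, -0.327, -0.626]
force: [-3.5, -4.0, 1.6]
width: 0.0299
```

```bash
python3 - <<'E'
from h import *
from cell import env,viewer
s=env.get_state();print(show(s))
arc(s,'L',[54,56,58],0)
E
```

```text
{'t': 28.3, 'p': [0.5896, 0.1906, 0.0981], 'yaw': np.float64(55.3), 'ftool': [-5.29, -1.64, 0.59], 'q': [0.31, 0.24, 0.07, 1.4, 0.0, 0.92], 'w': 0.0299}
54 [-0.3, 0.01, 0.02, 1.33]
56 [0.04, 0.01, 0.02, -0.67]
58 [0.38, 0.01, 0.03, -2.67]
```

Resistance has risen to 5.3 N. One 2 mm step to confirm it is the bind.

step_arm([
  [0.35,0.1,0,0.0,0,-0.7,0],
  [0.35,0.2,0,0.0,0,-1.2,0],
  [0.35,0.2,0,0.0,0,-1.2,0],
])

```text
time: 28.68
tcp_pos: [0.5902, 0.1916, 0.098]
tool_rot: [0.623, 0.336, -0.334, -0.622]
force: [-4.5, -5.8, 2.9]
width: 0.0304
```

```bash
python3 - <<'E'
from h import *
from cell import env,viewer
s=env.get_state();print(show(s))
c=viewer.capture("wrist");cv2.imwrite("pics/w17.png",c["color"])
arc(s,'L',[52,48,44,40,36,32,28,24,20,16,12,8,4,0,-2,-4],0)
E
```

```text
{'t': 28.68, 'p': [0.5902, 0.1916, 0.098], 'yaw': np.float64(56.6), 'ftool': [-7.35, -2.89, 0.55], 'q': [0.31, 0.24, 0.08, 1.4, -0.0, 0.9], 'w': 0.0304}
52 [-0.76, 0.0, 0.05, 4.57]
48 [-1.44, 0.0, 0.12, 8.57]
44 [-2.11, 0.0, 0.25, 12.57]
40 [-2.77, -0.0, 0.42, 16.57]
36 [-3.42, -0.0, 0.64, 20.57]
32 [-4.05, -0.0, 0.9, 24.57]
28 [-4.66, -0.01, 1.21, 28.57]
24 [-5.25, -0.01, 1.56, 32.57]
20 [-5.82, -0.01, 1.94, 36.57]
16 [-6.35, -0.01, 2.37, 40.57]
12 [-6.85, -0.01, 2.83, 44.57]
8 [-7.32, -0.02, 3.33, 48.57]
4 [-7.76, -0.02, 3.86, 52.57]
0 [-8.16, -0.02, 4.42, 56.57]
-2 [-8.34, -0.02, 4.7, 58.57]
-4 [-8.51, -0.02, 5.0, 60.57]
```

View pics/w17.png

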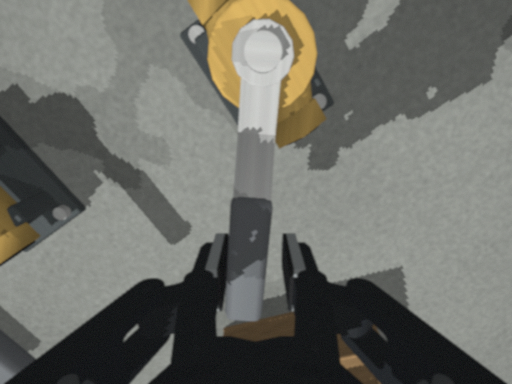

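Push rose to 7.4 N over 1.1 mm: the bind, at about 53° (hub (263,50), grip (250,260)). Not forcing it further; swinging back towards closed.

step_arm([
  [0.35,-0.76,0,0.05,0,4.6,0],
  [0.35,-1.44,0,0.12,0,8.6,0],
  [0.35,-2.11,0,0.25,0,12.6,0],
  [0.35,-2.77,0,0.42,0,16.6,0],
  [0.35,-3.42,0,0.64,0,20.6,0],
  [0.35,-4.05,0,0.9,0,24.6,0],
  [0.35,-4.66,0,1.21,0,28.6,0],
  [0.35,-5.25,0,1.56,0,32.6,0],
  [0.35,-5.82,0,1.94,0,36.6,0],
  [0.35,-6.35,0,2.37,0,40.6,0],
  [0.35,-6.85,0,2.83,0,44.6,0],
  [0.35,-6.85,0,2.83,0,44.6,0],
])

```text
time: 30.22
tcp_pos: [0.5289, 0.1504, 0.0981]
tool_rot: [-0.703, -0.076, 0.073, 0.703]
force: [-0.5, -0.5, -0.5]
width: 0.03
```

```bash
python3 - <<'E'
from h import *
from cell import env,viewer
s=env.get_state();print(show(s))
c=viewer.capture("wrist");cv2.imwrite("pics/w18.png",c["color"])
arc(s,'L',[12,8,4,2,0,-2,-4],0)
E
```

```text
{'t': 30.23, 'p': [0.5289, 0.1504, 0.0981], 'yaw': np.float64(12.1), 'ftool': [-0.63, 0.52, -0.35], 'q': [0.28, 0.08, -0.11, 1.38, -0.0, 1.64], 'w': 0.03}
12 [-0.02, 0.01, -0.03, 0.05]
8 [-0.7, 0.01, -0.01, 4.05]
4 [-1.38, 0.01, 0.06, 8.05]
2 [-1.72, 0.01, 0.12, 10.05]
0 [-2.06, 0.01, 0.18, 12.05]
-2 [-2.39, 0.0, 0.26, 14.05]
-4 [-2.72, 0.0, 0.35, 16.05]
```

View pics/w18.png

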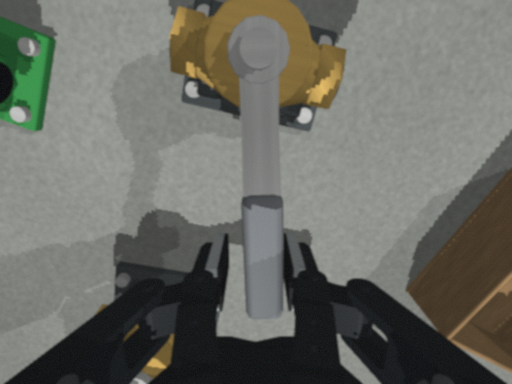

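Lever now lies against the right finger (grip (264,260)) and follows back. Closing further, then small steps to the stop.

step_arm([
  [0.35,-0.7,0,0.0,0,4,0],
  [0.35,-1.38,0,0.06,0,8,0],
  [0.35,-1.55,0,0.09,0,9,0],
  [0.35,-1.55,0,0.09,0,9,0],
])

```text
time: 30.78
tcp_pos: [0.5139, 0.1481, 0.0981]
tool_rot: [-0.707, -0.021, 0.018, 0.707]
force: [1.3, -0.4, 0.5]
width: 0.0298
```

step_arm([
  [0.35,-0.25,0,0.01,0,1.5,0],
  [0.35,-0.5,0,0.02,0,3,0],
  [0.35,-0.5,0,0.02,0,3,0],
])

```text
time: 31.15
tcp_pos: [0.5087, 0.148, 0.098]
tool_rot: [-0.707, -0.002, -0.0, 0.707]
force: [0.3, -0.7, -0.4]
width: 0.0298
```

step_arm([
  [0.35,-0.15,0,0.01,0,1,0],
  [0.35,-0.25,0,0.01,0,1.5,0],
  [0.35,-0.25,0,0.01,0,1.5,0],
])

```text
time: 31.52
tcp_pos: [0.5061, 0.1481, 0.098]
tool_rot: [-0.707, 0.007, -0.009, 0.707]
force: [-0.3, 0.4, 0.4]
width: 0.0298
```

step_arm([
  [0.35,-0.15,0,0.01,0,1,0],
  [0.35,-0.25,0,0.01,0,1.5,0],
  [0.35,-0.25,0,0.01,0,1.5,0],
])

```text
time: 31.9
tcp_pos: [0.5036, 0.1482, 0.0981]
tool_rot: [-0.707, 0.016, -0.019, 0.707]
force: [0.8, -0.8, -0.4]
width: 0.03
```

step_arm([
  [0.35,-0.15,0,0.01,0,0.5,0],
  [0.35,-0.25,0,0.01,0,1,0],
  [0.35,-0.25,0,0.01,0,1,0],
])

```text
time: 32.28
tcp_pos: [0.5031, 0.1484, 0.0982]
tool_rot: [-0.706, 0.021, -0.027, 0.707]
force: [13.5, -0.9, -5.7]
width: 0.0299
```

step_arm([
  [0.35,-0.15,0,0.01,0,0.5,0],
  [0.35,-0.25,0,0.01,0,1,0],
  [0.35,-0.25,0,0.01,0,1,0],
])

```text
time: 32.65
tcp_pos: [0.5032, 0.1487, 0.0983]
tool_rot: [-0.706, 0.026, -0.035, 0.707]
force: [15.9, -1.1, -9.0]
width: 0.0301
```

```bash
python3 - <<'E'
from h import *
from cell import env,viewer
s=env.get_state();print(show(s))
c=viewer.capture("wrist");cv2.imwrite("pics/w19.png",c["color"])
E
```

```text
{'t': 32.65, 'p': [0.5032, 0.1487, 0.0983], 'yaw': np.float64(-4.9), 'ftool': [15.78, 9.19, 0.22], 'q': [0.29, 0.01, -0.18, 1.37, -0.0, 1.95], 'w': 0.0301}
```

View pics/w19.png

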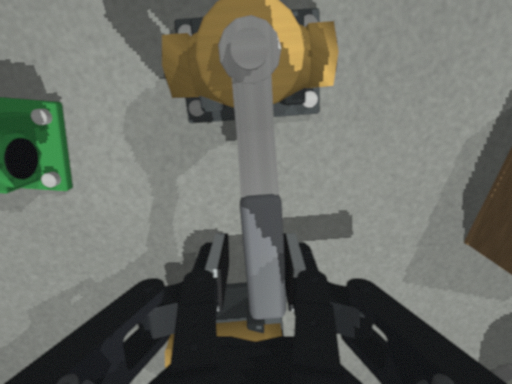

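Closed stop reached (13–16 N, no travel). The lever stands across the pipe (hub (249,48), grip (263,260)). Backing off and lifting.

step_arm([
  [0.4,0.4,0,0,0,0,0],
  [0.45,0.4,0,0,0,0,0],
  [0.45,0.4,-5,0,0,0,0],
  [0.45,0.4,-10,0,0,0,0],
  [0.45,0.4,-15,-5,0,0,0],
  [0.45,0.4,-17,-10,0,0,0],
  [0.45,0.4,-17,-15,0,0,0],
  [0.45,0.4,-17,-15,0,0,0],
])

```text
time: 33.7
tcp_pos: [0.4916, -0.0036, 0.2686]
tool_rot: [-0.706, 0.027, -0.036, 0.707]
force: [-0.4, 0.2, -0.3]
width: 0.0388
```

```bash
python3 - <<'E'
from h import *
from cell import env,viewer
s=env.get_state();print(show(s))
for n in ["top","wrist","side"]:
    c=viewer.capture(n);im=c["color"];cv2.imwrite(f"pics/end_{n}.png",im)
    if n=="top": cv2.imwrite("pics/end_crop.png",cv2.resize(im[150:260,165:385],None,fx=3.6,fy=3.6,interpolation=cv2.INTER_CUBIC))
E
```

```text
{'t': 33.7, 'p': [0.4916, -0.0036, 0.2686], 'yaw': np.float64(-5.1), 'ftool': [-0.42, 0.34, 0.2], 'q': [-0.01, -0.05, 0.08, 1.7, 0.0, 1.65], 'w': 0.0388}
```

View pics/end_top.png

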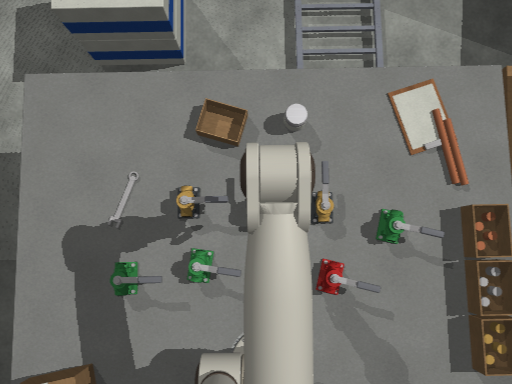

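View pics/end_wrist.png

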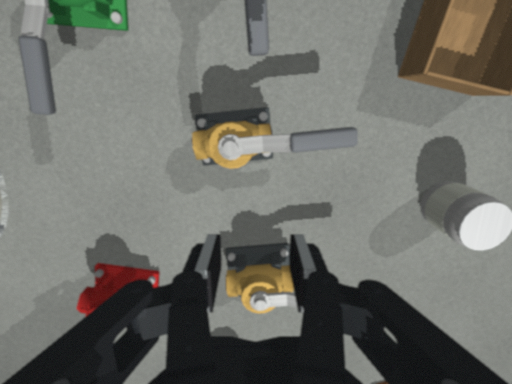

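View pics/end_side.png

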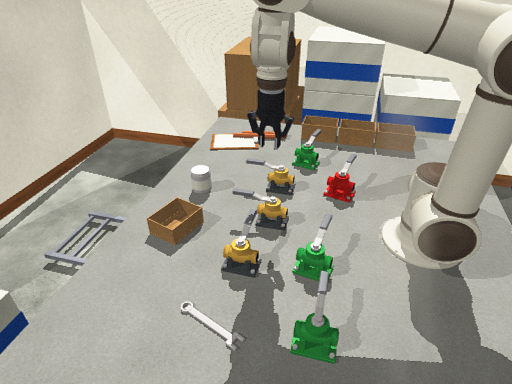

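The final views show valve L's lever closed (top view, hub (187,202), grip (215,200)) and R's open along its pipe (grip (325,172)). M is open along its pipe in the wrist view (grip (323,139)). The bystanders are where they were, and the gripper is clear.

```bash
python3 -c "
from cell import env
print(env.hand_in())"
```

```text
the job is handed in; nothing more can be done
None
```

I swung all three brass valves with the jaws held loosely around each grip, and handed the job in at about 34 s.

| Valve | What I felt | Left |
|---|---|---|
| Right | Ran freely; end stop at about 14 N with no further travel | Fully open |
| Middle | Ran freely; end stop at about 15 N with no further travel | Fully open |
| Left (faulty) | Bound at about 53° (0.9 rad); push rose from 5.3 to 7.4 N in about 1 mm, so I stopped | Swung back to the closed stop (pressed at up to 16 N) |

The last pictures show the left lever across its pipe, the other two along theirs, and the gripper clear. The carton, tin, spanner and the green and red look-alikes look where they were in the first pictures. I compared these by eye only.

No check failed or disagreed. The free-running push (1 to 2.5 N) was too close to the sensor noise (about 1 N) to read, so "runs freely" means no rise in push was felt before the end stop.

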